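Lock a specimen tube rack in its dock

ROBOT

A 6-joint arm with a two-finger parallel gripper is mounted at the origin on the work surface. World frame = base frame: x ahead of the robot, y to its left, z up, the work surface at z = 0. Lengths are in mm, angles in rad, forces in N, time in s.
With the tool pointing down it reaches from about 375 to 750 mm from the base axis. Payload 9 kg.
Tool frame: the origin (TCP) lies at the very end of the fingers, on their centre line; the grasp point (between the pads) lies 19 mm behind it; z points along the fingers, y is the line along which they close (so a half turn about z gives the same grasp; the last joint's range is limited). The gripper opens to 85 mm and grips with 20 to 120 N. Pads are 22 mm wide; open, the fingers measure 114 mm over their backs; the gripper's body (76 mm by 85 mm) begins 54 mm behind the grasp point. The pads swing forward as they close: fully open they stand 13 mm farther back than shut.
Start: joints at [0.95, 0.104, 0.097, 1.564, 0, 1.353], TCP at [235.205, 552.01, 231.331] pointing down, gripper open.
Joint ranges: [-2.99, 2.99], [-0.84, 1.86], [-1.1, 1.16], [-1.84, 2.11], [-1.51, 1.56], [-3.14, 3.14]. Speed limits (rad/s): [2.22, 2.22, 2.57, 3.14, 3.14, 3.14].

INTERFACE

Orientations are given as a unit quaternion [w, x, y, z].
In Python, from plant import readout, cams, bot, models gives the robot as it stands. The module is installed in compiled form; this text tells all that it offers.
- The arm moves only by the shell command python3 -m crank 'ROWS' [FORCE]. ROWS is JSON, a list of rows, each a list of 3 entries, a list of its own where there are three numbers: the opening, from 0 (shut) to 1 (fully open), then the shift along the tool's x, y, z normalised to -1 to 1, where 1 is 300 mm, then the turn about the tool's z normalised to -1 to 1, where 1 is 90 degrees. A call has 1 to 12 rows; each row is the pose to reach, as a shift and turn from the pose commanded when the call began, along the tool's axes at that moment; what a row does not reach only later rows make up. A row lasts 1/12 s, in which the tool goes at most 41.7 mm and 7.16 degrees, less where a joint would pass 70% of its speed; a pose out of reach is approached as far as the arm can. A call with a number of a shift or a turn outside -1 to 1 is refused whole. A call with a gripper value outside its range is refused whole. The fingers move at their own pace and stop on an object; FORCE is the grip in N (left out, the last holds). Time passes only in rows, so rows that repeat a pose let the fingers close. It gives the time, the measured TCP pose, the force, the opening and the grip force at its end, in the units of the state.
- readout.get_state(): the state, without advancing time (a new reading comes with each control period).
- cams.read_camera(name): name is "scene" or "side" or "wrist"; returns (picture, depth): 420x560x3 uint8, blue, green, red; 420x560 float32, mm along the optical axis (not along the pixel's ray), 0 where there is no reading.
- cams.camera_info(name): a dict with "fx", "fy", "cx", "cy" (pixels), "rvec" (rotation vector, rad) and "tvec" (3), from world to camera coordinates, as OpenCV has them. Camera axes: x right, y down, z forward; pixel columns grow to the right and rows downward; lengths in mm; the calibration is good to about 2 mm. A picture is of the moment at which its call begins: read the wrist's pose just before it. camera_info takes no time and is no camera call; for the wrist camera it gives the pose at the moment of the call.
- bot.job_done(): hands the job in; it is judged then, once.
Trained networks look in the newest picture that a camera, given by its name, has taken for a name from the list of things; names that differ only in an ending like _2 or _b are one class to them, and where a whole thing is asked for, a point or a joint stands for the part that bears it (a point fixed in the world has none). Each returns a list of dicts, best first, with "score" (0 to 1); they miss things now and then, are a little off and sometimes report something else, mostly with a low value. They report only what shows in the picture. A call takes as long as a camera call. They do not tell look-alikes from the thing itself.
- models.cut_out(camera, query): "pixels" (420x560 bool, what is visible of it) and "pixel" ([column, row] in pixels, amid what is visible of it).
The state is a dict: "time": time; "qpos": joint angles; "qd": joint speeds; "effort": joint torques, N m; "position": TCP position; "tcp_rot": TCP orientation; "ft_force": force on the tool from outside, world axes, zero at the start; "torque": the same for the moment, N m; "width": opening from 0.0 (shut) to 1.0 (fully open); "grasp_force": force on a finger pad.
Only numpy, scipy, OpenCV 4.12 (cv2) and the standard library are available. Lean on these libraries where they do the work, as an engineer would, in place of code of your own. Each camera call takes 0.05 s, during which the arm holds its last target. There are 200 camera calls.

TASK

Slide the tube rack along its dock until it sits fully home against the end wall. Then tip the sprung stop out of its notch by its thumb pad, shift it towards the rack and let its tooth drop fully into the next notch, leaving the rack upright and fully home. Never force the stop along while its tooth is caught, and leave the other things on the trolley where they are.

Things in the scene. Friction and masses are not known exactly. Their poses are not given: they have to be found in the camera images.
- dock: Fixed aluminium plate 242 x 283 x 4 mm; origin on the trolley top, plate at x -160 to 82, y -155 to 128 mm. The rack slides along +y in a channel (x -12 to 74 mm) between a 16 mm high rear fence and a notched bar (x -30 to -12 mm, top 30 mm high). All x, y below are in this frame, heights above the trolley.
- start_notch (a point): Top middle of the bar's notch in which the stop starts (30 mm high). The next notch towards the rack (+y) is cut in an adjustable steel strip, somewhere 31 to 44 mm further on: find it by eye or by sliding the tooth along the bar until it drops. Notches 12 mm wide, 10 mm deep; another lies 26 mm back (-y). Axes as the dock's.
- rack: White plastic rack, 80 (x) x 120 (y) x 45 mm high, 0.25 to 0.5 kg, loose in the channel; origin at the centre of its underside, axes about as the dock's. Red-capped tubes, fixed in it, rise to 75 mm above its underside in the 3 rows near +y. It starts 18 to 40 mm short of the wall. Push its -y face at x 25 to 65 mm, which the stop tab leaves free.
- stop_slide (a joint): Travel (m) of the steel carriage along the dock's y: 0 in its starting notch, growing towards the rack; range -0.04 to 0.075, friction 1.5 N (about 4 N with the tooth dragging on the bar).
- cheek (a point): Middle of the top edge of the carriage's rack-side (+y) cheek. Two upright cheeks, 4 mm thick, flank the thumb pad, inner faces 26 mm to either side of its centre, x -150 to -45 mm, up to 76 mm high. Pushing one along y moves the carriage once the tooth is out. Axes as the dock's.
- stop_lever (a joint): Angle (rad) of the sprung lever between the cheeks: 0 tooth fully down, 0.36 pad fully pressed. Pivot along y at x -62 mm, 36 mm high. Pressing the pad lifts the tooth (x -29 to -13 mm, 8 mm wide): out of the notch above 0.23; let go on the bar it rests at 0.16 to 0.23; over a notch it snaps to 0. Pad force 3 N to start, 7.5 N at full stroke.
- thumb_pad (a point): Middle of the top of the black thumb pad, the lever's end towards the robot (x -115 mm), 44 mm along y, 54 mm along x, top 54 mm high with the tooth down; it sinks 12 mm to free the tooth, 19 mm at most. Axes as the lever's.
- stop_tab (a point): Middle of the +y face of the stop tab, the lever's other end, 10 mm thick, reaching into the channel to x 12 mm, 14 to 46 mm high; it rises with the tooth. With the rack home it is 48 mm from the rack when in the starting notch. Axes as the lever's.
- end_wall (a point): Foot of the inner face of the dock's end wall (40 mm high), in the middle of the channel, on the plate (4 mm above the trolley top). Axes as the dock's.
- rack_end (a point): Foot of the middle of the rack's +y face; axes as the rack's.
- pump_bottle: White pump bottle, 64 mm across, 170 mm high; origin under its centre. Leave alone.
- wash_bottle: Clear pump bottle, 72 mm across, 180 mm high; origin under its centre. Leave alone.
- booklets: Stack of two dark booklets, 88 x 125 x 16 mm; origin under its centre. Leave alone.
- phone: Black phone lying flat, 150 x 74 x 9 mm; origin under its centre. Leave alone.
- swab_pack1: Flat paper swab pack, 190 x 24 x 6 mm; origin under its centre. Leave alone.
- swab_pack2: A second such swab pack. Leave alone.
- gel_jar: Jar, 60 mm across, 70 mm high; origin under its centre. Leave alone.
Things that resemble listed ones, but are neither listed nor needed, are in the scene too. What is shaped like the rack but blue is not meant.

How it is judged (in metres and radians):
On the way, in this order (a step that is already met when the one before it is completed fails the run):
1. the rack is home against the end wall, upright, while the stop is still down in its first notch (y of rack_end in the frame of end_wall above -0.004 m and angle between rack's own z axis and vertical below 0.06 rad and value of joint stop_lever below 0.05 rad and value of joint stop_slide below 0.006 m), for 0.1 s.
2. the stop's tooth has been lifted out of its notch with the rack still home (y of rack_end in the frame of end_wall above -0.004 m and value of joint stop_lever above 0.15 rad), for 0.02 s.
3. the stop's tooth has dropped fully into the next notch (value of joint stop_lever below 0.05 rad and value of joint stop_slide above 0.026 m), for 0.2 s.
At the end, for the whole second after the job is handed in: The rack is upright (within 0.06 rad) and at rest with its end within 4 mm of the end wall; the stop has travelled 26 to 50 mm towards the rack from its first notch, is at rest, and its tooth is fully down in the next notch (lever below 0.05 rad) (all of step 3 and y of rack_end in the frame of end_wall above -0.004 m and angle between rack's own z axis and vertical below 0.06 rad and value of joint stop_slide below 0.05 m and linear speed of rack below 0.01 m/s and velocity of joint stop_slide between -0.005 and 0.005 m/s); the robot touches nothing.
It fails at once if the stop is forced: pushed or pressed with more than 40 N (contact force between stop_slide and the fingers above 40 N).
It fails at once if the rack is tipped by more than 0.25 rad (angle between rack's own z axis and vertical above 0.25 rad).
It fails at once if another thing is shifted by more than 40 mm (distance of any of pump_bottle, wash_bottle, booklets, phone, swab_pack1, swab_pack2, gel_jar from where it was at the start of the episode above 0.04 m).
It also fails if it takes over 45 s, if anything falls off the work surface, if the arm or the gripper's body presses on something with over 40 N, if the wrist force passes 120 N, or if a joint passes its speed limit or range.

## Working session

There is one attempt and no reset: what is moved stays moved. The work goes in short steps, Python scripts to look and compute and a shell command to move; the robot and the scene stay as the last step left them, time stands still between calls to the robot, and variables do not carry over. Pictures are saved under pics/ and viewed, at most 10 in all, crops included, and the job is handed in when it is done.

```bash
mkdir -p pics
cat > h.py <<'E'
import numpy as np, cv2
from plant import readout, cams, bot, models
def info(n):
    c=cams.camera_info(n); R=cv2.Rodrigues(np.array(c["rvec"],float))[0]; return c,R,np.array(c["tvec"],float).ravel()
def cloud(n,d):
    c,R,t=info(n); v,u=np.indices(d.shape)
    P=np.stack([(u-c["cx"])/c["fx"]*d,(v-c["cy"])/c["fy"]*d,d],-1)
    return (P-t)@R
def proj(n,X):
    c,R,t=info(n); p=np.atleast_2d(X)@R.T+t
    return np.c_[p[:,0]/p[:,2]*c["fx"]+c["cx"],p[:,1]/p[:,2]*c["fy"]+c["cy"]]
E
python3 - <<'E'
from h import *
s=readout.get_state(); print(s["time"],s["position"],s["tcp_rot"],s["ft_force"])
for n in ["scene","side"]:
    im,d=cams.read_camera(n); cv2.imwrite(f"pics/{n}0.png",im); np.savez(f"{n}0.npz",im=im,d=d)
    W=cloud(n,d); np.save(f"{n}0W.npy",W)
    for q in ["rack","thumb_pad","cheek","dock"]:
        for r in models.cut_out(n,q)[:3]:
            m=r["pixels"]&(d>0); w=W[m]
            print(n,q,round(r["score"],2),np.round(r["pixel"]),m.sum(),np.round(np.percentile(w,[2,50,98],axis=0)).tolist() if m.any() else "")
E
```

```text
0.0 [234.99290194 551.70232243 230.52830243] [-2.61122708e-04  2.00046208e-01  9.79786244e-01 -6.02170352e-04] [ 0.0384256   0.60862418 -0.63419299]
scene rack 0.79 [304. 168.] 1582 [[296.0, -25.0, 7.0], [362.0, 20.0, 48.0], [415.0, 63.0, 80.0]]
scene rack 0.64 [248. 246.] 1666 [[614.0, -21.0, 17.0], [654.0, 30.0, 52.0], [691.0, 95.0, 84.0]]
scene rack 0.62 [214. 144.] 1631 [[299.0, -317.0, 3.0], [394.0, -253.0, 48.0], [425.0, -189.0, 80.0]]
scene thumb_pad 0.77 [239. 205.] 516 [[480.0, -69.0, 22.0], [557.0, -54.0, 49.0], [628.0, -42.0, 60.0]]
scene thumb_pad 0.65 [246. 224.] 6905 [[467.0, -151.0, 3.0], [564.0, -28.0, 9.0], [698.0, 124.0, 77.0]]
scene thumb_pad 0.29 [332. 242.] 452 [[441.0, 158.0, 3.0], [512.0, 172.0, 8.0], [572.0, 185.0, 13.0]]
scene dock 0.73 [251. 222.] 6833 [[467.0, -150.0, 3.0], [564.0, -27.0, 9.0], [698.0, 124.0, 76.0]]
side rack 0.94 [236. 274.] 1855 [[288.0, -38.0, 8.0], [338.0, -4.0, 46.0], [409.0, 53.0, 77.0]]
side rack 0.91 [312. 353.] 2434 [[331.0, -318.0, 4.0], [370.0, -272.0, 46.0], [419.0, -197.0, 78.0]]
side rack 0.9 [323. 213.] 1494 [[611.0, -28.0, 17.0], [643.0, 30.0, 50.0], [687.0, 88.0, 82.0]]
side thumb_pad 0.55 [308. 252.] 472 [[476.0, -65.0, 22.0], [534.0, -55.0, 50.0], [626.0, -33.0, 58.0]]
side cheek 0.76 [306. 256.] 1620 [[468.0, -86.0, 8.0], [515.0, -58.0, 50.0], [615.0, -24.0, 78.0]]
side cheek 0.31 [338. 172.] 1130 [[717.0, 64.0, 6.0], [740.0, 85.0, 98.0], [780.0, 129.0, 181.0]]
side dock 0.56 [308. 252.] 6623 [[462.0, -155.0, 1.0], [549.0, -65.0, 7.0], [690.0, 118.0, 75.0]]
side dock 0.33 [326. 214.] 1531 [[610.0, -28.0, 14.0], [643.0, 28.0, 50.0], [689.0, 86.0, 81.0]]
```

View pics/scene0.png

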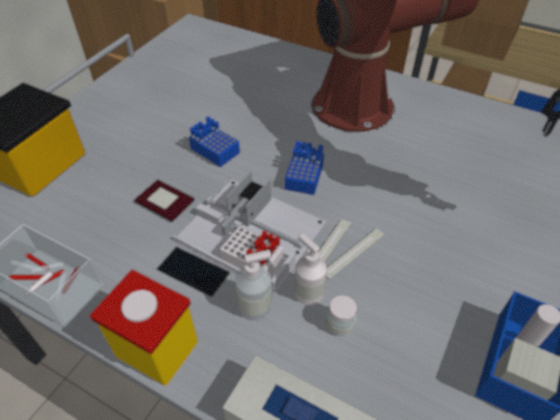

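View pics/side0.png

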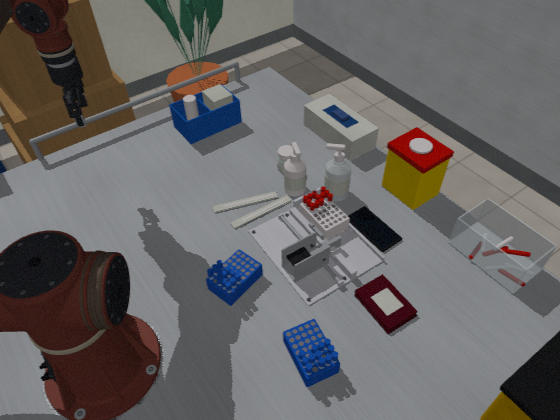

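The white rack is at scene (248,246) and side (323,213), with red caps towards +y. The look-alikes are the blue racks at scene (304,168) and (214,144). The thumb pad is at scene (250,190), between the two cheeks. Next I fit the dock pose and check the choice in a crop.

Run:
```python
from h import *
for n in ["scene","side"]:
    z=np.load(f"{n}0.npz"); W=np.load(f"{n}0W.npy"); im,d=z["im"],z["d"]
    ms=models.cut_out(n,"dock")
    ms=[r for r in ms if r["pixels"].sum()>5000][:1]
    if not ms: print("no"); continue
    m=ms[0]["pixels"]&(d>0); w=W[m]
    p=w[(w[:,2]<12)][:,:2].astype(np.float32)
    print(n,np.median(w[w[:,2]<12][:,2]),cv2.minAreaRect(p))
    hi=w[(w[:,2]>66)&(w[:,2]<85)&(w[:,0]<600)]; print("cheeks",cv2.minAreaRect(hi[:,:2].astype(np.float32)), np.percentile(hi,[1,50,99],axis=0).round().tolist())
im=np.load("side0.npz")["im"][170:310,230:400]; im2=np.load("scene0.npz")["im"][165:290,165:335]
a=cv2.resize(im,(800,int(140*800/170)),interpolation=3)[:600]
cv2.imwrite("pics/crop0.png",cv2.resize(im,(720,593),interpolation=3))
```

```text
scene 6.733791888558933 ((565.4444580078125, -15.167816162109375), (288.5344543457031, 272.6521301269531), 87.68608856201172)
cheeks ((520.6246948242188, -52.01644515991211), (62.400508880615234, 104.64311981201172), 87.1331558227539) [[469.0, -85.0, 66.0], [525.0, -76.0, 75.0], [573.0, -20.0, 82.0]]
side 5.051865197165521 ((585.270263671875, 0.3676910400390625), (316.8963928222656, 252.9635467529297), 87.32345581054688)
cheeks ((519.63525390625, -54.22104263305664), (63.28386688232422, 105.5165023803711), 87.24657440185547) [[467.0, -87.0, 66.0], [518.0, -77.0, 74.0], [573.0, -23.0, 79.0]]
```

View pics/crop0.png

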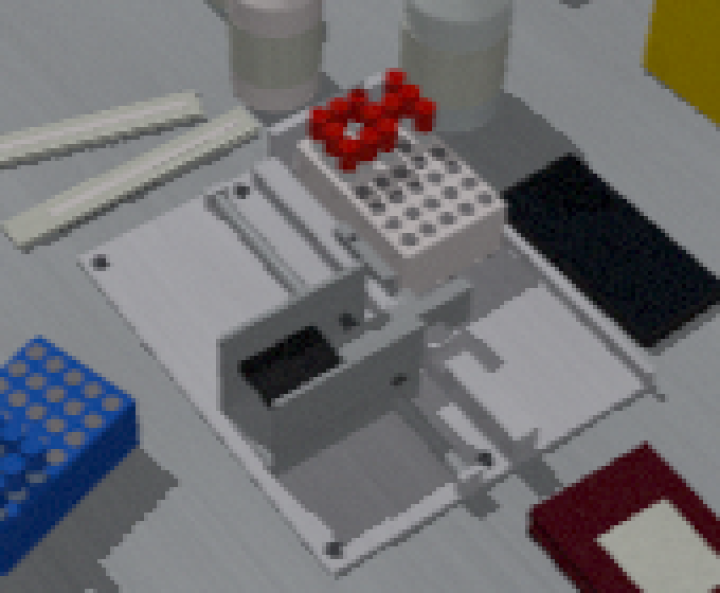

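The crop shows the white rack with red caps (column ~400, row ~190), short of the end wall. The stop is in its notch, with the black pad at (290,365) between the cheeks. From the cheeks I get a dock yaw of about -2.8° and a cheek centre at world (520,-53). The rack is about 24 mm short. Moving over the push position.

```bash
python3 -m crank '[[0,[-1,-0.63,0],0],[0,[-1,-0.63,0],0],[0,[-1,-0.63,0],0],[0,[-1,-0.63,0],0],[0,[-1,-0.63,0],0],[0,[-1,-0.63,0],0],[0,[-1,-0.63,0],0],[0,[-1,-0.63,0],0],[0,[-1,-0.63,0],0],[0,[-1,-0.63,0],0]]'
python3 -m crank '[[0,[-1,-0.63,0],-0.226],[0,[-1,-0.63,0],-0.226],[0,[-1,-0.63,0],-0.226],[0,[-1,-0.63,0],-0.226],[0,[-1,-0.63,0],-0.226],[0,[-1,-0.63,0],-0.226],[0,[-1,-0.63,0],-0.226],[0,[-1,-0.63,0],-0.226],[0,[-1,-0.63,0],-0.226],[0,[-1,-0.63,0],-0.226]]'
cat >> h.py <<'E'
C=np.array([520.,-53.]);YAW=np.radians(-2.8)
def plan(dx,yr,z):
    "rows' shift+turn to dock x dx, y relative to start cheek centre yr, height z"
    from scipy.spatial.transform import Rotation as Ro
    s=readout.get_state(); q=s["tcp_rot"]; R=Ro.from_quat(np.r_[q[1:],q[0]]).as_matrix()
    ex=np.array([np.cos(YAW),np.sin(YAW)]);ey=np.array([-ex[1],ex[0]])
    g=np.r_[C+(dx+97.5)*ex+yr*ey,z]
    p=np.array(s["position"]); r=p[:2]-C
    a=np.arctan2(R[1,1],R[0,1])-(YAW+np.pi/2)
    print("t",s["time"],"now dock",np.round([r@ex-97.5,r@ey,p[2]],1),"ft",np.round(s["ft_force"],1),"goal",g.round(1))
    print("shift",((g-p)@R/300).round(4),"turn",round(a/(np.pi/2),4))
E
python3 - <<'E'
from h import *
plan(38,0,150)
E
```

```text
time: 1.43
position: [439.4, 257.1, 231.2]
tcp_rot: [0.0, 0.202, 0.979, -0.0]
ft_force: [-0.3, 0.3, -0.4]
width: 0.0
grasp_force: 0.0
time: 2.27
position: [641.0, -35.6, 229.5]
tcp_rot: [-0.0, 0.026, 1.0, -0.0]
ft_force: [-0.1, -0.3, -0.2]
width: 0.003
grasp_force: 0.0
t 2.2667 now dock [ 22.5  23.2 229.5] ft [-0.1 -0.3 -0.2] goal [655.3 -59.6 150. ]
shift [-0.052  -0.0771  0.2651] turn -0.0021
```

```bash
python3 -m crank '[[0,[-0.052,-0.077,0.2],0],[0,[-0.052,-0.077,0.2],0],[0,[-0.052,-0.077,0.2],0]]'
python3 - <<'E'
from h import *
plan(38,0,25)
im,d=cams.read_camera("wrist"); cv2.imwrite("pics/w1.png",im); W=cloud("wrist",d); np.savez("w1.npz",im=im,W=W,d=d)
ex=np.array([np.cos(YAW),np.sin(YAW)]);ey=np.array([-ex[1],ex[0]])
for q in ["rack","stop_slide","stop_lever","thumb_pad"]:
    for r in models.cut_out("wrist",q)[:2]:
        m=r["pixels"]&(d>0); w=W[m]; D=np.c_[(w[:,:2]-C)@ex-97.5,(w[:,:2]-C)@ey,w[:,2]]
        print(q,round(r["score"],2),r["pixel"],m.sum(),np.percentile(D,[2,50,98],axis=0).round().tolist())
        hi=w[(w[:,2]>69)&(w[:,2]<82)]
        if q=="stop_slide" and len(hi)>20: print(cv2.minAreaRect(hi[:,:2].astype(np.float32)))
E
```

```text
time: 2.52
position: [651.6, -54.9, 165.3]
tcp_rot: [-0.004, 0.024, 1.0, 0.001]
ft_force: [-1.4, -0.3, -0.3]
width: -0.0
grasp_force: 0.0
t 2.5167 now dock [ 34.    4.5 165.3] ft [-1.4 -0.3 -0.3] goal [655.3 -59.6  25. ]
shift [-0.0168 -0.0159  0.4676] turn -0.0
rack 0.9 [389.7, 197.2] 16886 [[-9.0, 35.0, 20.0], [25.0, 99.0, 53.0], [67.0, 147.0, 83.0]]
stop_slide 0.7 [267.9, 53.0] 11174 [[-110.0, -28.0, 12.0], [-77.0, 1.0, 50.0], [-1.0, 30.0, 80.0]]
((541.9367065429688, -53.16674041748047), (60.33987045288086, 62.588741302490234), 87.3304672241211)
stop_lever 0.96 [264.1, 47.1] 5630 [[-109.0, -19.0, 48.0], [-83.0, 1.0, 50.0], [6.0, 21.0, 58.0]]
thumb_pad 0.97 [267.4, 47.8] 5634 [[-109.0, -19.0, 48.0], [-83.0, 1.0, 50.0], [6.0, 21.0, 58.0]]
```

View pics/w1.png

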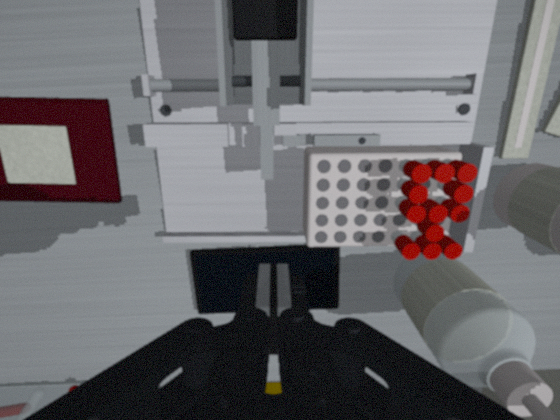

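Wrist view: right is +y. The stop's tab is at (265,160), and the rack's -y face is at column ~307 (y_rel ≈ 34). The end wall is at column ~480, and the channel to the left of the rack is free at x≈38. Descending behind the rack.

```bash
python3 -m crank '[[0,[-0.02,-0.02,0.2],0],[0,[-0.02,-0.02,0.4],0],[0,[-0.02,-0.02,0.467],0],[0,[-0.02,-0.02,0.467],0],[0,[-0.02,-0.02,0.467],0],[0,[-0.02,-0.02,0.467],0]]'
python3 - <<'E'
from h import *
plan(40,34,25)
E
```

```text
time: 3.27
position: [659.5, -60.5, 32.5]
tcp_rot: [0.0, 0.024, 1.0, -0.0]
ft_force: [0.5, 0.6, 0.8]
width: -0.001
grasp_force: 0.0
t 3.2667 now dock [42.2 -0.7 32.5] ft [0.5 0.6 0.8] goal [659.  -25.8  25. ]
shift [0.0073 0.1157 0.0251] turn 0.0011
```

```bash
python3 -m crank '[[0,[0.01,0.03,0.02],0],[0,[0.01,0.05,0.02],0],[0,[0.01,0.07,0.02],0],[0,[0.01,0.08,0.02],0],[0,[0.01,0.09,0.02],0],[0,[0.01,0.1,0.02],0],[0,[0.01,0.105,0.02],0],[0,[0.01,0.11,0.02],0],[0,[0.01,0.115,0.02],0],[0,[0.01,0.115,0.02],0]]'
python3 - <<'E'
from h import *
plan(40,40,28)
E
```

```text
time: 4.1
position: [659.3, -27.2, 27.2]
tcp_rot: [0.002, 0.024, 1.0, -0.001]
ft_force: [0.8, -4.5, 3.0]
width: -0.001
grasp_force: 2.5
t 4.1 now dock [40.4 32.5 27.2] ft [ 0.8 -4.5  3. ] goal [659.3 -19.8  28. ]
shift [ 0.0011  0.0249 -0.0028] turn 0.0004
```

```bash
python3 -m crank '[[0,[0,0.007,0],0],[0,[0,0.014,0],0],[0,[0,0.018,0],0],[0,[0,0.018,0],0]]'
python3 -m crank '[[0,[0,0.007,0],0],[0,[0,0.01,0],0],[0,[0,0.01,0],0]]'
python3 - <<'E'
from h import *
plan(40,40,28)
E
```

```text
time: 4.43
position: [659.5, -21.9, 27.1]
tcp_rot: [0.002, 0.024, 1.0, -0.001]
ft_force: [0.2, -4.4, 5.5]
width: 0.001
grasp_force: 2.6
time: 4.68
position: [659.4, -21.5, 27.2]
tcp_rot: [0.001, 0.025, 1.0, -0.003]
ft_force: [-2.9, -16.9, 5.2]
width: 0.0
grasp_force: 8.5
t 4.6833 now dock [40.2 38.3 27.2] ft [ -2.9 -16.9   5.2] goal [659.3 -19.8  28. ]
shift [ 0.0007  0.0056 -0.0026] turn -0.0007
```

The force jump at about the expected place means the rack is on the wall. I press a little more, back off, rise, and look.

```bash
python3 -m crank '[[0,[0,0.005,0],0],[0,[0,0.005,0],0],[0,[0,0.005,0],0]]'
python3 -m crank '[[0,[0,-0.03,0],0],[0,[0,-0.06,0],0],[0,[0,-0.06,-0.13],0],[0,[0,-0.06,-0.26],0],[0,[0,-0.06,-0.39],0],[0,[0,-0.06,-0.4],0],[0,[0,-0.06,-0.4],0]]'
python3 - <<'E'
from h import *
plan(-115,0,110)
im,d=cams.read_camera("wrist"); cv2.imwrite("pics/w2.png",im); W=cloud("wrist",d); np.savez("w2.npz",im=im,W=W,d=d)
ex=np.array([np.cos(YAW),np.sin(YAW)]);ey=np.array([-ex[1],ex[0]])
for q in ["rack","stop_slide"]:
    for r in models.cut_out("wrist",q)[:1]:
        m=r["pixels"]&(d>0); w=W[m]; D=np.c_[(w[:,:2]-C)@ex-97.5,(w[:,:2]-C)@ey,w[:,2]]
        print(q,round(r["score"],2),r["pixel"],m.sum(),np.percentile(D,[2,50,98],axis=0).round().tolist())
E
```

```text
time: 4.93
position: [659.2, -21.3, 27.3]
tcp_rot: [0.001, 0.025, 1.0, -0.004]
ft_force: [-4.3, -22.8, 5.2]
width: 0.002
grasp_force: 11.3
time: 5.52
position: [659.6, -34.8, 149.4]
tcp_rot: [0.003, 0.024, 1.0, -0.0]
ft_force: [-0.4, 0.5, 0.0]
width: -0.0
grasp_force: 0.0
t 5.5167 now dock [ 41.1  25.  149.4] ft [-0.4  0.5  0. ] goal [502.5 -52.1 110. ]
shift [ 0.5211 -0.0826  0.1279] turn 0.0009
rack 0.97 [397.9, 189.6] 19734 [[-13.0, 53.0, 12.0], [21.0, 118.0, 47.0], [65.0, 166.0, 77.0]]
stop_slide 0.81 [235.4, 51.6] 11081 [[-99.0, -28.0, 7.0], [-71.0, -1.0, 44.0], [0.0, 29.0, 75.0]]
```

View pics/w2.png

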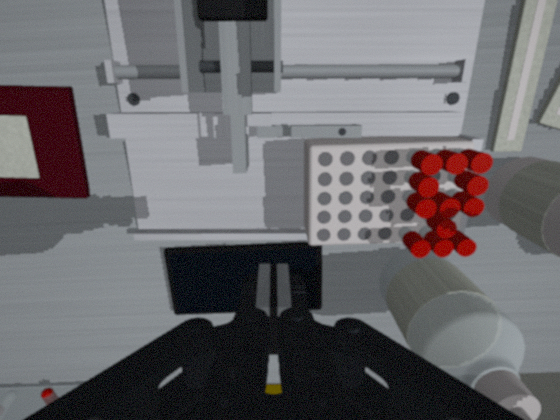

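The rack is fully home: its -y face is at y_rel 53 as expected, and its end is against the wall at column ~480. The stop is still in its notch, with the tab at (240,150). Next, the pad.

```bash
python3 -m crank '[[0,[0.52,-0.083,0],0],[0,[0.52,-0.083,0],0],[0,[0.52,-0.083,0],0],[0,[0.52,-0.083,0],0],[0,[0.52,-0.083,0.1],0],[0,[0.52,-0.083,0.1],0],[0,[0.52,-0.083,0.1],0]]'
python3 - <<'E'
from h import *
plan(-115,0,60)
im,d=cams.read_camera("wrist"); cv2.imwrite("pics/w3.png",im); W=cloud("wrist",d)
ex=np.array([np.cos(YAW),np.sin(YAW)]);ey=np.array([-ex[1],ex[0]])
for q in ["thumb_pad","stop_slide"]:
    for r in models.cut_out("wrist",q)[:1]:
        m=r["pixels"]&(d>0); w=W[m]; D=np.c_[(w[:,:2]-C)@ex-97.5,(w[:,:2]-C)@ey,w[:,2]]
        print(q,round(r["score"],2),r["pixel"],m.sum(),np.percentile(D,[2,50,98],axis=0).round().tolist())
E
```

```text
time: 6.25
position: [498.8, -51.3, 113.1]
tcp_rot: [-0.002, 0.024, 1.0, 0.001]
ft_force: [-0.2, -0.2, 0.6]
width: -0.001
grasp_force: 0.0
t 6.25 now dock [-118.7    0.7  113.1] ft [-0.2 -0.2  0.6] goal [502.5 -52.1  60. ]
shift [-0.0131 -0.0026  0.1771] turn 0.0005
thumb_pad 0.76 [273.6, 234.7] 5108 [[-140.0, -21.0, 47.0], [-117.0, -0.0, 55.0], [3.0, 21.0, 57.0]]
stop_slide 0.61 [270.4, 225.4] 11509 [[-148.0, -29.0, 11.0], [-121.0, -1.0, 55.0], [-46.0, 29.0, 78.0]]
```

View pics/w3.png

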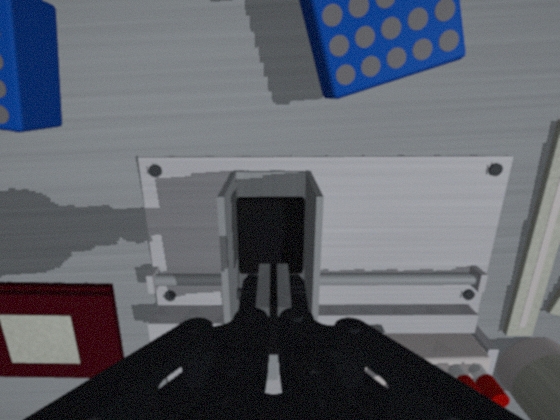

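The fingers are centred over the black pad at (272,235), between the cheeks. Pressing.

```bash
python3 -m crank '[[0,[-0.012,0,0.1],0],[0,[-0.012,0,0.17],0],[0,[-0.012,0,0.2],0],[0,[-0.012,0,0.215],0],[0,[-0.012,0,0.23],0],[0,[-0.012,0,0.245],0],[0,[-0.012,0,0.248],0],[0,[-0.012,0,0.248],0]]'
python3 - <<'E'
from h import *
plan(-115,11,37.5)
E
```

```text
time: 7.07
position: [502.9, -51.8, 41.5]
tcp_rot: [-0.002, 0.024, 1.0, 0.0]
ft_force: [-10.9, 0.4, 9.0]
width: -0.003
grasp_force: 6.0
t 7.0667 now dock [-114.7    0.3   41.5] ft [-10.9   0.4   9. ] goal [503.1 -41.2  37.5]
shift [0.0011 0.0355 0.0134] turn 0.0009
```

```bash
python3 -m crank '[[0,[0.004,0,0.008],0],[0,[0.006,0,0.015],0],[0,[0.006,0,0.015],0],[0,[0.006,0,0.015],0]]'
python3 - <<'E'
from h import *
plan(-115,11,37.5)
E
```

```text
time: 7.4
position: [502.4, -51.9, 38.0]
tcp_rot: [-0.0, 0.024, 1.0, 0.0]
ft_force: [-6.6, 1.7, 9.6]
width: 0.003
grasp_force: 5.6
t 7.4 now dock [-115.1    0.2   38. ] ft [-6.6  1.7  9.6] goal [503.1 -41.2  37.5]
shift [-0.0004  0.0359  0.0015] turn 0.001
```

```bash
python3 -m crank '[[0,[0,0.015,0.001],0],[0,[0,0.03,0.001],0],[0,[0,0.045,0.001],0],[0,[0,0.06,0.001],0],[0,[0,0.075,0.001],0],[0,[0,0.083,0.001],0],[0,[0,0.083,0.001],0]]'
cat > look.py <<'E'
from h import *
import sys
plan(-115,0,60)
ex=np.array([np.cos(YAW),np.sin(YAW)]);ey=np.array([-ex[1],ex[0]])
for n in ["wrist","side","scene"]:
  im,d=cams.read_camera(n); W=cloud(n,d); cv2.imwrite(f"pics/{sys.argv[1]}_{n}.png",im)
  D=np.dstack([(W[...,:2]-C)@ex-97.5,(W[...,:2]-C)@ey,W[...,2]])
  for q in ["stop_slide","thumb_pad"]:
    for r in models.cut_out(n,q)[:1]:
        m=r["pixels"]&(d>0); w=D[m]
        print(n,q,round(r["score"],2),r["pixel"],m.sum(),np.percentile(w,[2,50,98],axis=0).round().tolist())
E
python3 look.py a
```

```text
time: 7.98
position: [503.5, -26.9, 37.7]
tcp_rot: [-0.0, 0.024, 1.0, -0.0]
ft_force: [-8.3, 1.1, 9.1]
width: -0.005
grasp_force: 5.8
t 7.9833 now dock [-115.2   25.3   37.7] ft [-8.3  1.1  9.1] goal [502.5 -52.1  60. ]
shift [-0.0005 -0.0842 -0.0742] turn 0.0011
wrist stop_slide 0.68 [272.5, 250.5] 17211 [[-150.0, -4.0, 9.0], [-132.0, 24.0, 33.0], [-69.0, 54.0, 77.0]]
wrist thumb_pad 0.6 [273.1, 252.1] 6219 [[-142.0, 4.0, 24.0], [-127.0, 25.0, 31.0], [-60.0, 46.0, 48.0]]
side stop_slide 0.73 [302.1, 254.3] 1328 [[-150.0, -8.0, 4.0], [-107.0, 14.0, 45.0], [-1.0, 65.0, 79.0]]
side thumb_pad 0.84 [320.2, 237.8] 244 [[-140.0, 16.0, 25.0], [-35.0, 23.0, 52.0], [6.0, 41.0, 71.0]]
scene stop_slide 0.97 [255.2, 204.9] 1274 [[-138.0, -3.0, 14.0], [-70.0, 30.0, 49.0], [7.0, 57.0, 79.0]]
scene thumb_pad 0.88 [242.5, 213.0] 415 [[-110.0, -1.0, 18.0], [-40.0, 26.0, 49.0], [11.0, 36.0, 72.0]]
```

The carriage followed the finger by friction and is now at about 24.5 mm with the tooth out. I release the pad, then push the cheek with the fingers clear of the pad until the tooth drops.

```bash
python3 -m crank '[[0,[0,0,-0.03],0],[0,[0,0,-0.06],0],[0,[0,0,-0.085],0],[0,[0,0.02,-0.085],0],[0,[0,0.03,-0.085],0],[0,[0,0.03,-0.085],0]]'
python3 look.py b
```

```text
time: 8.93
position: [503.8, -17.4, 61.3]
tcp_rot: [-0.0, 0.024, 1.0, 0.0]
ft_force: [0.5, 0.3, -0.5]
width: -0.006
grasp_force: 0.0
t 8.9333 now dock [-115.4   34.8   61.3] ft [ 0.5  0.3 -0.5] goal [502.5 -52.1  60. ]
shift [-0.0013 -0.116   0.0045] turn 0.0011
wrist stop_slide 0.95 [239.2, 238.0] 14851 [[-150.0, -4.0, 9.0], [-130.0, 16.0, 42.0], [-68.0, 53.0, 76.0]]
wrist thumb_pad 0.77 [246.3, 246.2] 6126 [[-143.0, 4.0, 37.0], [-125.0, 21.0, 42.0], [-47.0, 45.0, 49.0]]
side stop_slide 0.77 [299.5, 251.0] 1348 [[-150.0, -8.0, 9.0], [-104.0, 19.0, 46.0], [1.0, 52.0, 78.0]]
side thumb_pad 0.87 [308.3, 244.6] 413 [[-143.0, 17.0, 31.0], [-63.0, 25.0, 46.0], [7.0, 42.0, 61.0]]
scene stop_slide 0.72 [254.2, 204.3] 1506 [[-144.0, -3.0, 12.0], [-77.0, 30.0, 49.0], [9.0, 56.0, 79.0]]
scene thumb_pad 0.59 [245.0, 212.4] 459 [[-124.0, 6.0, 32.0], [-50.0, 27.0, 49.0], [13.0, 35.0, 62.0]]
```

```bash
python3 -m crank '[[0,[0,0.006,0],0],[0,[0,0.012,0],0],[0,[0,0.015,0],0],[0,[0,0.015,0],0]]'
cat > pad.py <<'E'
from h import *
plan(-115,0,60)
ex=np.array([np.cos(YAW),np.sin(YAW)]);ey=np.array([-ex[1],ex[0]])
im,d=cams.read_camera("wrist"); W=cloud("wrist",d)
D=np.dstack([(W[...,:2]-C)@ex-97.5,(W[...,:2]-C)@ey,W[...,2]])
m=models.cut_out("wrist","thumb_pad")[0]["pixels"]&(d>0)&(im.max(2)<70)
w=D[m]; w=w[(w[:,0]>-145)&(w[:,0]<-112)]; print("pad",len(w),np.percentile(w,[2,50,98],axis=0).round(1).tolist())
h=D[(d>0)&(D[...,2]>71)&(D[...,2]<80)&(D[...,0]<-115)&(D[...,0]>-155)]; print("cheek y",np.percentile(h[:,1],[1,50,99]).round(1))
E
python3 pad.py
```

```text
time: 9.72
position: [504.1, -14.1, 61.5]
tcp_rot: [-0.0, 0.024, 1.0, -0.001]
ft_force: [-0.6, -4.1, -0.8]
width: -0.002
grasp_force: 2.2
t 9.7167 now dock [-115.3   38.    61.5] ft [-0.6 -4.1 -0.8] goal [502.5 -52.1  60. ]
shift [-0.0009 -0.1268  0.0053] turn 0.0005Traceback (most recent call last):
  File "pad.py", line 6, in <module>
    m=models.cut_out("wrist","thumb_pad")[0]["pixels"]&(d>0)&(im.max(2)<70)
      ~~~~~~~~~~~~~~~~~~~~~~~~~~~~~~~~~~~^^^
IndexError: list index out of range
```

```bash
sed -i 's/^m=.*/m=(d>0)\&(im.max(2)<60)\&(D[...,2]>25)\&(D[...,2]<62)/; s/w\[:,0\]<-112)/w[:,0]<-130)\&(w[:,1]>-5)\&(w[:,1]<70)/' pad.py
python3 -m crank '[[0,[0,0.005,0],0],[0,[0,0.01,0],0],[0,[0,0.01,0],0]]'
python3 pad.py
```

```text
time: 10.07
position: [504.2, -10.5, 61.5]
tcp_rot: [-0.0, 0.024, 1.0, 0.0]
ft_force: [1.1, 0.0, -1.5]
width: 0.001
grasp_force: 0.0
t 10.0667 now dock [-115.4   41.7   61.5] ft [ 1.1  0.  -1.5] goal [502.5 -52.1  60. ]
shift [-0.001  -0.1391  0.0049] turn 0.0007
pad 2526 [[-142.0, 4.6, 34.1], [-137.0, 30.6, 54.0], [-130.3, 56.5, 55.5]]
cheek y [ 0.6 39.  60.4]
```

The force fell to zero and the pad is back at 54 mm, so the tooth has dropped, with the carriage at about 31 mm. I back off, rise and verify.

```bash
python3 -m crank '[[0,[0,-0.03,0],0],[0,[0,-0.035,-0.1],0],[0,[0,-0.035,-0.23],0],[0,[0.1,-0.035,-0.36],0],[0,[0.2,-0.035,-0.4],0],[0,[0.2,-0.035,-0.4],0],[0,[0.2,-0.035,-0.4],0]]'
python3 look.py c
python3 - <<'E'
import cv2,numpy as np
a=cv2.imread("pics/c_side.png")[170:310,230:400]; b=cv2.imread("pics/c_wrist.png")
a=cv2.resize(a,(400,330),interpolation=3); b=cv2.resize(b,(400,300))
cv2.imwrite("pics/c2.png",np.hstack([a,np.vstack([b,np.zeros((30,400,3),np.uint8)])]))
E
```

```text
time: 10.7
position: [444.3, -18.8, 183.7]
tcp_rot: [0.002, 0.024, 1.0, -0.0]
ft_force: [0.5, 0.6, -1.1]
width: -0.0
grasp_force: 0.0
t 10.7 now dock [-174.8   30.5  183.7] ft [ 0.5  0.6 -1.1] goal [502.5 -52.1  60. ]
shift [-0.1972 -0.1013  0.4133] turn 0.0005
wrist stop_slide 0.63 [275.6, 237.9] 4636 [[-150.0, 2.0, 5.0], [-132.0, 31.0, 52.0], [-1.0, 60.0, 75.0]]
wrist thumb_pad 0.7 [274.9, 252.7] 1634 [[-142.0, 11.0, 44.0], [-127.0, 31.0, 52.0], [5.0, 52.0, 54.0]]
side stop_slide 0.89 [295.7, 249.0] 1607 [[-150.0, -2.0, 8.0], [-101.0, 27.0, 50.0], [1.0, 59.0, 77.0]]
side thumb_pad 0.82 [302.3, 244.0] 514 [[-142.0, 3.0, 20.0], [-90.0, 31.0, 50.0], [10.0, 57.0, 77.0]]
scene stop_slide 0.86 [259.5, 202.8] 1656 [[-146.0, 3.0, 9.0], [-80.0, 35.0, 49.0], [9.0, 62.0, 80.0]]
scene thumb_pad 0.57 [250.6, 207.9] 597 [[-138.0, 11.0, 22.0], [-70.0, 32.0, 49.0], [11.0, 43.0, 59.0]]
```

View pics/c2.png

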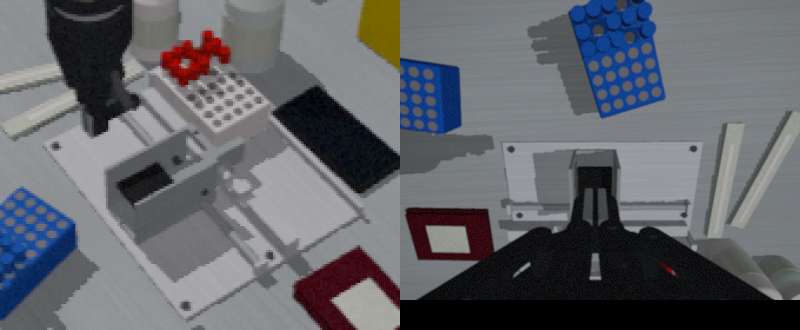

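The picture shows the carriage at about 31 mm with the pad level at its tooth-down height. The rack is upright at the wall and the arm is clear. Handing in.

```bash
python3 -c "
from plant import bot; print(bot.job_done())"
```

```text
the job is handed in; nothing more can be done
None
```

The job is handed in, but no verdict came back. By my measurements the rack is fully home and upright, the stop's tooth is down in the next notch about 31 mm on, the arm is clear of everything, and about 11 s of the 45 s were used.

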